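# Lock the probe stop spindle with its jam nut

### The arm

A 6-joint arm with a two-finger parallel gripper is mounted at the origin on the work surface. World frame = base frame: x ahead of the robot, y to its left, z up, the work surface at z = 0. Lengths are in mm, angles in rad, forces in N, time in s.
With the tool pointing down it reaches from about 375 to 925 mm from the base axis. Payload 5.7 kg.
Tool frame: the origin (TCP) lies at the very end of the fingers, on their centre line; the grasp point (between the pads) lies 19 mm behind it; z points along the fingers, x is the direction in which the jaws open and shut, and the axes are right-handed (so a half turn about z gives the same grasp; the last joint's range is limited). The gripper opens to 88 mm and grips with 3 to 60 N. Pads are 20 mm wide; open, the fingers measure 115 mm over their backs; the gripper's body (75 mm by 178 mm) begins 61 mm behind the grasp point.
Start: joints at [-1.361, 0.359, 1.51, -0, 1.272, -0.115], TCP at [191.456, -568.601, 222.623] pointing down, gripper open.
Joint ranges: [-2.97, 2.97], [-1.01, 2.36], [0.21, 2.38], [-0.96, 4.11], [0.2, 2.71], [-2.98, 2.98]. Speed limits (rad/s): [2.39, 2.39, 3.14, 3.14, 3.14, 3.14].

### API

Orientations are given as a unit quaternion [x, y, z, w].
In Python, from cell import sense, capture, calibration, job, nets gives the robot as it stands.
- The arm moves only by the shell command python3 -m handwheel 'ROWS'. ROWS is JSON, a list of rows, each a list of 7 numbers: the turn, a rotation vector about the tool's x, y, z in degrees, then the shift along the tool's x, y, z in m, then the finger opening in m, from 0 to 0.0878. In form: [[ax, ay, az, tx, ty, tz, jaw], ...]. A call has 1 to 12 rows; each row shifts and turns the commanded pose from where the row before left it, along the tool's axes as they then stand; what a row does not reach is not made up. A row lasts 1/12 s, in which the tool goes at most 41.7 mm and 7.16 degrees, less where a joint would pass 70% of its speed; a pose out of reach is approached as far as the arm can. A call with a gripper value outside its range is refused whole. The fingers move at their own pace and stop on an object; the grip force is fixed at half the most. Time passes only in rows, so rows that do not move let the fingers close. It gives the time, the measured TCP pose, the force and the opening at its end, in the units of the state.
- sense(): the state, without advancing time (a new reading comes with each control period).
- capture(name): name is "scene" or "top" or "wrist"; returns (picture, depth): 400x640x3 uint8, red, green, blue; 400x640 float32, mm along the optical axis (not along the pixel's ray), 0 where there is no reading.
- calibration(name): a dict with "vfov" (degrees; the focal length in pixels is half the picture's height over the tangent of half this angle, whatever the lens; pixels are square), "cx", "cy" (the principal point, pixels), "cam_to_world" (4x4, takes a point from camera to world coordinates); the wrist camera has in their place "mount" (4x4, takes a point from camera to tool coordinates, whose origin is the TCP and whose axes are the tool frame's). Camera axes: x right, y down, z forward; pixel columns grow to the right and rows downward; lengths in mm; the calibration is good to about 2 mm. A picture is of the moment at which its call begins: read the wrist's pose just before it. calibration takes no time and is no camera call.
- job.job_done(): hands the job in, once; it reports no verdict.
Trained networks look in the newest picture that a camera, given by its name, has taken for a name from the list of things; names that differ only in an ending like _2 or _b are one class to them, and where a whole thing is asked for, a point or a joint stands for the part that bears it (a point fixed in the world has none). Each returns a list of dicts, best first, with "conf" (0 to 1); they miss things now and then, are a little off and sometimes report something else, mostly with a low value. They report only what shows in the picture. A call takes as long as a camera call.
- nets.search_frame(query, camera): "extent" ([left, top, right, bottom] in pixels, round what is visible of it).
- nets.trace(query, camera): "region" (400x640 bool, what is visible of it) and "extent" ([left, top, right, bottom] in pixels, round what is visible of it).
- nets.place_of(query, camera): "at" ([column, row] in pixels: a listed point, or the origin of a listed thing).
The state is a dict: "time_s": time; "qpos": joint angles; "qd": joint speeds; "joint_efforts": joint torques, N m; "eef_pos": TCP position; "tcp_rot": TCP orientation; "ft_force": force on the tool from outside, world axes, zero at the start; "moment": the same for the moment, N m; "width": finger opening in mm.
Only numpy, scipy, OpenCV 4.12 (cv2) and the standard library are available. Lean on these libraries where they do the work, as an engineer would, in place of code of your own. Each camera call takes 0.05 s, during which the arm holds its last target.

### The job

Lock the stop spindle on the cream stand: slide the blue-handled spanner fully onto the spindle's flats, lying flat on the ledge with its handle beside the yellow stop so that it keeps the spindle from turning, and then turn the brass wing locknut above it clockwise until it is tight. Keep the spindle's red pointer in its green band, leave the spanner on the flats when you let go, and do not disturb the rack of tubes.

Things in the scene. Friction and masses are not known exactly. Their poses are not given: they have to be found in the camera images.
- stand: Fixed cream casting, base plate 12 mm thick (local x -50..50, y -125..65 mm). Origin on the bench, on the vertical spindle axis. A ledge 56 mm wide (x) from y = -32 to -114 mm has its top 30 mm above the bench. Rear wall at y = 47..63 mm, 42 mm high. A green band on the base plate (+x side, 0.5 rad wide) marks the setting for the spindle's red pointer.
- stop (a point): Middle of the yellow stop block's face that meets the spanner handle: in the stand's frame x = -10.5, y = -102 mm, 42 mm above the bench. Block 14 mm (x, away from the handle) by 12 mm (y), top at 54 mm. The wide spanner head cannot slide past it: let the spanner down with its jaw centre 44 to 66 mm on the stand's -y side of the spindle axis (nut wings reach 25 mm), then slide it in.
- seat (a point): Point on the spindle axis, 30 mm above the bench (level with ledge and spindle flange); same axes as the stand. Where the spanner's origin comes to be when fully home. The spanner slides in along the stand's +y, its own +x pointing that way, its handle lying along the stand's -y over the ledge.
- spindle (a joint): Turn of the steel spindle, rad, clockwise from above positive, 0 at the start (pointer in mid-band). Flange 48 mm across; above it two flats 16 mm apart (facing the stand's x), 24 mm long, 30 to 50 mm above the bench. Drag only 0.05 N m: turning the nut with no spanner on drags it round. With the spanner against the stop it still gives up to 0.17 rad.
- locknut (a joint): Turn of the locknut relative to the spindle, rad, clockwise from above positive; starts at 0.3 to 0.8, is tight against a hard stop at 1.5. Drag 0.15 N m.
- nut_grip (a point): Point on the nut's axis, 80 mm above the bench, at the height to grip its wings. The brass wings form one upright bar 50 mm long (this point's x axis), 12 mm thick (y), from 58 to 90 mm above the bench, on a hub of 25 mm diameter from 51 to 59 mm.
- spanner: Loose open-ended spanner, 0.13 to 0.2 kg, 234 mm long, flat on the bench. Origin on its underside at the jaw's centre; +x is the way the jaw opens. Steel jaw 19 mm wide, 12 mm thick, tips flared, ending at x = 20 mm, throat at x = -14.5 mm (fully home, the origin is within 3 mm of the spindle axis). Head 43 mm wide (50 at the tips), from x = -28 mm. Blue handle 16 mm wide, 14 mm thick, to x = -214 mm.
- handle (a point): Point in the middle of the spanner's blue handle, 145 mm behind the jaw centre and 7 mm above its underside: a good place to grip, clear of the stop. Same axes as the spanner.
- tube_rack: Loose white rack 85 x 190 x 40 mm with capped tubes up to 74 mm, standing on the bench to the left of the stand; origin at the centre of its underside. To be left alone.

How it is judged (in metres and radians):
On the way, in this order (a step that is already met when the one before it is completed fails the run):
1. the spanner is on the flats, lying flat on the ledge, before the nut is tight (distance between spanner and seat below 0.012 m and angle between the x axis of spanner and the y axis of stand, either way round below 0.25 rad and angle between spanner's own z axis and vertical below 0.12 rad and value of joint locknut below 1.2 rad), for 0.2 s.
2. the locknut is turned tight with the spanner on the flats (distance between spanner and seat below 0.012 m and angle between the x axis of spanner and the y axis of stand, either way round below 0.25 rad and angle between spanner's own z axis and vertical below 0.12 rad and value of joint locknut above 1.42 rad), for 0.2 s.
At the end, for the whole second after the job is handed in: Locknut within 0.08 rad of its tight stop, spindle within 0.25 rad of its setting, spanner at rest on the flats (origin within 12 mm of the seat, x axis within 0.25 rad of the stand's y, within 0.12 rad of flat), tube rack within 30 mm of its first place (all of step 2 and value of joint spindle between -0.25 and 0.25 rad and linear speed of spanner below 0.02 m/s and distance of tube_rack from where it was at the start of the episode below 0.03 m); the robot touches nothing.
It fails at once if the spindle is turned more than 0.4 rad off its setting (value of joint spindle above 0.4 rad or value of joint spindle below -0.4 rad).
It fails at once if the tube rack is moved more than 30 mm (distance of tube_rack from where it was at the start of the episode above 0.03 m).
It also fails if it takes over 61 s, if anything falls off the work surface, if the arm or the gripper's body presses on something with over 40 N, if the wrist force passes 120 N, or if a joint passes its speed limit or range.

## Working session

There is one attempt and no reset: what is moved stays moved. The work goes in short steps, Python scripts to look and compute and a shell command to move; the robot and the scene stay as the last step left them, time stands still between calls to the robot, and variables do not carry over. Pictures are saved under pics/ and viewed, and the job is handed in when it is done.

```bash
ls; mkdir -p pics
python3 - <<'E'
from cell import sense, capture, calibration, job, nets
import cv2
print(sense())
for n in ("scene","top","wrist"):
    p,d=capture(n); cv2.imwrite(f"pics/{n}0.png",p[:,:,::-1]); c=calibration(n); print(n,c)
    for q in ("stand","spanner","handle","nut_grip","seat","stop","tube_rack","locknut"):
        try:
            r=nets.place_of(q,n); print(q,[(x['at'],round(x['conf'],2)) for x in r[:2]])
        except Exception as e: print(q,e)
E
```

```text
pics
{'time_s': 0.0, 'qpos': array([-1.36106128e+00,  3.59458707e-01,  1.51142430e+00, -2.47690650e-05,
        1.27246743e+00, -1.15139519e-01]), 'qd': array([ 8.98201429e-05, -2.72428358e-03, -1.64038736e-03,  5.69637122e-04,
       -6.12244248e-05,  1.05018126e-03]), 'joint_efforts': array([-5.32474893e-03, -5.15392005e+01, -2.70721883e+01,  6.70164241e-02,
        3.50083911e-02, -1.46925513e-04]), 'eef_pos': array([ 191.33383033, -567.96137943,  221.84023314]), 'tcp_rot': array([ 8.12156332e-01, -5.83439217e-01, -6.58122031e-04, -5.82638098e-04]), 'ft_force': array([ 0.00250738, -0.66511018,  0.40079877]), 'moment': array([-0.0171774 ,  0.03006602,  0.00815418]), 'width': 87.94219351325141}
scene {'vfov': 43.81561420759273, 'cx': 322.91954864839636, 'cy': 194.0835267946206, 'cam_to_world': array([[ 1.14796723e-01,  6.09379875e-01, -7.84523983e-01,
         1.53039189e+03],
       [ 9.93255226e-01, -8.33712850e-02,  8.05809173e-02,
        -9.59416228e+01],
       [-1.63023833e-02, -7.88482972e-01, -6.14840496e-01,
         8.31311778e+02],
       [ 0.00000000e+00,  0.00000000e+0
[... 1041 characters left out ...]
2], 0.96)]
tube_rack [([160.3, 179.9], 0.72)]
locknut it knows: handle, nut_grip, seat, spanner, stand, stop, tube_rack
wrist {'vfov': 63.58180331842877, 'cx': 316.0323198696417, 'cy': 198.41538329210204, 'mount': array([[ 9.99999173e-01,  7.28859231e-04,  1.05984948e-03,
         7.55790102e-01],
       [-9.91736984e-04,  9.61604609e-01,  2.74436863e-01,
        -7.60392345e+01],
       [-8.19130308e-04, -2.74437687e-01,  9.61604537e-01,
        -1.61411404e+02],
       [ 0.00000000e+00,  0.00000000e+00,  0.00000000e+00,
         1.00000000e+00]])}
stand []
spanner []
handle []
nut_grip []
seat []
stop []
tube_rack []
locknut it knows: handle, nut_grip, seat, spanner, stand, stop, tube_rack
```

View pics/scene0.png

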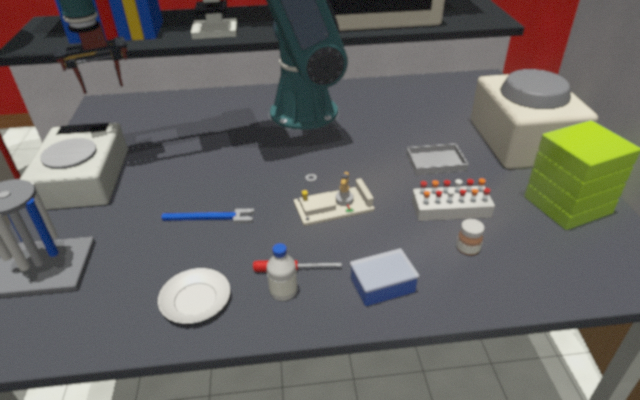

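View pics/top0.png

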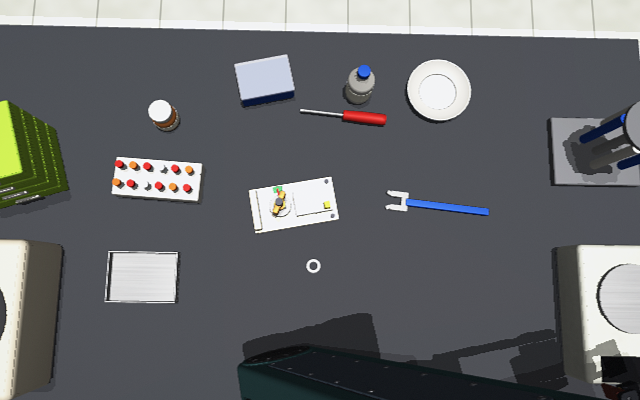

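The scene view shows the spanner at (210,215), the stand at (340,203) and the rack at (453,200). In the top view, the spanner's jaw is at (395,200) opening left toward the stand (280,205). Its handle end is at (488,212).

```bash
cat > h.py <<'E'
from cell import sense, capture, calibration, job, nets
import cv2, numpy as np
from scipy.spatial.transform import Rotation as R
def cam(n,s=None):
    c=calibration(n); f=200/np.tan(np.radians(c['vfov']/2))
    if n=='wrist':
        s=s or sense(); T=np.eye(4);T[:3,:3]=R.from_quat(s['tcp_rot']).as_matrix();T[:3,3]=s['eef_pos']
        M=T@c['mount']
    else: M=c['cam_to_world']
    return f,c['cx'],c['cy'],M
def ray(C,uv,z):
    f,cx,cy,M=C; d=M[:3,:3]@np.array([(uv[0]-cx)/f,(uv[1]-cy)/f,1]); o=M[:3,3]
    return o+d*(z-o[2])/d[2]
def proj(C,p):
    f,cx,cy,M=C; q=M[:3,:3].T@(np.asarray(p)-M[:3,3]); return np.array([cx+f*q[0]/q[2],cy+f*q[1]/q[2]])
def cloud(C,d):
    f,cx,cy,M=C; v,u=np.mgrid[:400,:640]; 
    P=np.stack([(u-cx)/f*d,(v-cy)/f*d,d],-1)@M[:3,:3].T+M[:3,3]; P[d<=0]=np.nan; return P
E
python3 - <<'E'
from h import *
p,d=capture('top');C=cam('top')
hsv=cv2.cvtColor(p,cv2.COLOR_RGB2HSV)
m=cv2.inRange(hsv,(100,150,80),(130,255,255));m[:185]=0;m[225:]=0;m[:,:380]=0;m[:,500:]=0
v,u=np.nonzero(m);W=np.array([ray(C,(a,b),14) for a,b in zip(u,v)])
mu=W.mean(0);w,V=np.linalg.eigh(np.cov(W[:,:2].T));ax=V[:,1]; ax=ax*np.sign(ax[1])
t=(W-mu)[:,:2]@ax;print('blue',mu,ax,np.degrees(np.arctan2(ax[1],ax[0])),t.min(),t.max(),len(u))
mid=mu[:2]+ax*(t.min()+1); print('end',mid,'origin',mid+214*ax,'handle pt',mid+69*ax)
for q,z,uv in (('seat',30,(281,207.2)),('stop',42,(328.4,202.2)),('nut',80,(280.7,201.7)),('rack',0,(160.3,179.9))): print(q,ray(C,uv,z))
Cs=cam('scene')
for q,z,uv in (('seat',30,(343.3,193)),('stop',42,(304.6,196.3)),('nut',80,(345.7,177.2)),('spanner',0,(245.8,217.1)),('handle',7,(192,217.8))): print(q,ray(Cs,uv,z))
cv2.imwrite('pics/topz.png',cv2.resize(p[160:250,230:500],None,fx=2.9,fy=2.9,interpolation=cv2.INTER_CUBIC)[:,:,::-1])
E
```

```text
blue [ 525.1789862  -312.62335299   14.        ] [0.10588949 0.9943779 ] 83.92158374595358 -93.48925352312105 94.07281589909711 598
end [ 515.38534638 -404.59262305] origin [ 538.04569709 -191.79575159] handle pt [ 522.69172114 -335.98054767]
seat [515.32636421  61.71172739  30.        ]
stop [526.50997064 -42.52561476  42.        ]
nut [520.35135013  60.36097454  80.        ]
rack [577.5505405  339.27480247   0.        ]
seat [510.59395438  62.63478548  30.        ]
stop [526.06332688 -40.20624064  42.        ]
nut [509.68025213  68.54132148  80.        ]
spanner [ 5.38509691e+02 -1.94988553e+02 -1.13686838e-13]
handle [ 531.16658363 -331.05705085    7.        ]
```

View pics/topz.png

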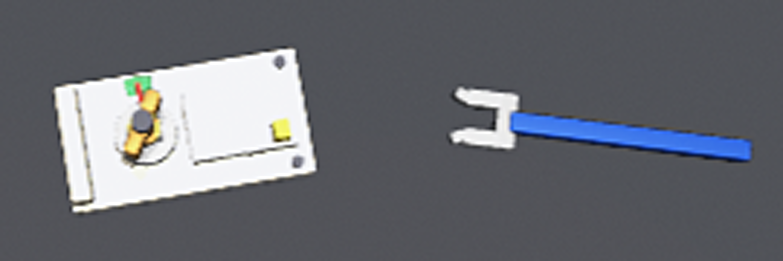

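The stand's +y is about world +y with a yaw near 9°, and the spanner's axis is at 84°. I'll align the tool with the world axes, then look at the stand with the wrist camera.

```bash
python3 -m handwheel '[[0,0,-7.15,0,0,0,0.0878],[0,0,-7.15,0,0,0,0.0878],[0,0,-7.15,0,0,0,0.0878],[0,0,-7.15,0,0,0,0.0878],[0,0,-7.15,0,0,0,0.0878],[0,0,-7.15,0,0,0,0.0878],[0,0,-7.15,0,0,0,0.0878],[0,0,-7.15,0,0,0,0.0878],[0,0,-7.15,0,0,0,0.0878],[0,0,-7.15,0,0,0,0.0878]]'
python3 -m handwheel '[[0,0,0,0.02,-0.036,0,0.0878],[0,0,0,0.02,-0.036,0,0.0878],[0,0,0,0.02,-0.036,0,0.0878],[0,0,0,0.02,-0.036,0,0.0878],[0,0,0,0.02,-0.036,0,0.0878],[0,0,0,0.02,-0.036,0,0.0878],[0,0,0,0.02,-0.036,0,0.0878],[0,0,0,0.02,-0.036,0,0.0878],[0,0,0,0.02,-0.036,0,0.0878],[0,0,0,0.02,-0.036,0,0.0878],[0,0,0,0.02,-0.036,0,0.0878],[0,0,0,0.02,-0.036,0,0.0878]]'
python3 -m handwheel '[[0,0,0,0.016,-0.036,0,0.0878],[0,0,0,0.016,-0.036,0,0.0878],[0,0,0,0.016,-0.036,0,0.0878],[0,0,0,0.016,-0.036,0,0.0878],[0,0,0,0.016,-0.036,0,0.0878],[0,0,0,0,0,0.02,0.0878],[0,0,0,0,0,0.02,0.0878],[0,0,0,0,0,0,0.0878]]'
python3 - <<'E'
from h import *
s=sense();p,d=capture('wrist');C=cam('wrist',s)
np.save('w1.npy',p);np.save('w1d.npy',d);print(s['eef_pos'],s['tcp_rot'],s['time_s'])
for q,z in (('stand',0),('seat',30),('stop',42),('nut_grip',80)):
    r=nets.place_of(q,'wrist');print(q,[(x['at'],x['conf'],ray(C,x['at'],z).round(1)) for x in r[:2]])
cv2.imwrite('pics/w1.png',p[:,:,::-1])
E
```

```text
time_s: 2.08
eef_pos: [191.4, -568.6, 222.6]
tcp_rot: [1.0, 0.004, -0.0, -0.0]
ft_force: [0.7, -0.1, 0.4]
width: 88.1
time_s: 3.08
eef_pos: [431.3, -134.3, 223.0]
tcp_rot: [1.0, 0.001, 0.0, 0.0]
ft_force: [0.5, -0.2, -0.4]
width: 87.7
time_s: 3.75
eef_pos: [508.0, 45.1, 179.7]
tcp_rot: [1.0, 0.002, -0.003, -0.0]
ft_force: [-1.8, -0.2, -0.3]
width: 87.8
[508.02254718  45.06008576 179.72998207] [ 9.99994193e-01  1.94950909e-03 -2.79219911e-03 -1.31513123e-04] 3.75
stand [([330.7, 163.6], 0.59, array([523.9,  60.9,   0. ]))]
seat [([342.0, 362.6], 0.53, array([ 540. , -169.5,   30. ]))]
stop [([336.7, 272.8], 0.88, array([530.3, -45.5,  42. ]))]
nut_grip [([332.9, 178.5], 0.82, array([522.5,  62.3,  80. ]))]
```

View pics/w1.png

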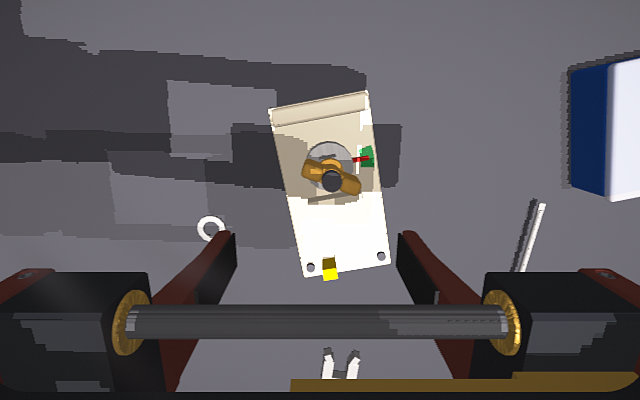

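The wrist view shows the stand with its front corners near (305,277) and (390,263), the rear wall around (268,110)–(367,91), the nut at (331,178) and the stop at (330,270). Next I'll fit a model pose to it.

Run:
```python
from h import *
p=np.load('w1.npy')
cv2.imwrite('pics/w1z.png',cv2.resize(p[80:290,250:410],None,fx=2.8,fy=2.8,interpolation=cv2.INTER_CUBIC)[:,:,::-1])
from scipy.optimize import least_squares
s=sense();C=cam('wrist',s)
obs=[((50,-125,12),(390,263)),((-50,-125,12),(305,277)),((50,63,42),(367,91)),((-50,63,42),(268,110)),((-17.5,-102,54),(330,273))]
def W(x,l):
    c,n=np.cos(x[2]),np.sin(x[2]);return (x[0]+c*l[0]-n*l[1],x[1]+n*l[0]+c*l[1],l[2])
f=lambda x:np.concatenate([proj(C,W(x,l))-o for l,o in obs])
r=least_squares(f,[515,60,.16]);print(r.x,np.degrees(r.x[2]),r.fun.round(1))
d=np.load('w1d.npy');P=cloud(C,d)
for uv in ((340,235),(332,183),(330,270),(345,400-1),(200,100),(320,103)): print(uv,P[uv[1],uv[0]].round(1))
# nut bar: high points
q=P.reshape(-1,3);k=(q[:,2]>80)&(q[:,2]<96)&(np.hypot(q[:,0]-r.x[0],q[:,1]-r.x[1])<35)
B=q[k];print(len(B),B.mean(0),B.min(0),B.max(0));w,V=np.linalg.eigh(np.cov(B[:,:2].T));print(w,np.degrees(np.arctan2(V[1,1],V[0,1])))
```

```text
[5.25186951e+02 6.05069939e+01 1.86784346e-01] 10.701954700199458 [ 0.3 -0.6 -0.8 -0.1  5.2 -0.6 -5.   1.7  0.1 -0.2]
(340, 235) [537.6 -10.2  34.5]
(332, 183) [524.9  60.5 100.1]
(330, 270) [526.5 -37.3  58.8]
(345, 399) [517.2  66.7 298.6]
(200, 100) [395.3 123.8   4.1]
(320, 103) [516.  120.8  46.2]
751 [524.65130408  63.15852513  91.63139137] [501.21886698  48.42568911  80.14096138] [548.95349151  74.68296223  95.87806391]
[ 14.39075    257.08415637] 159.50192154617574
```

View pics/w1z.png

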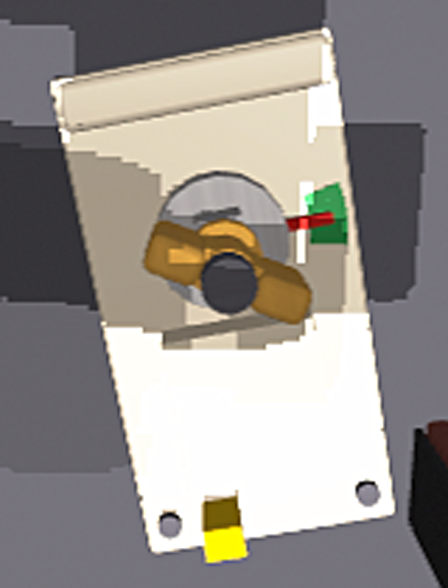

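Run:
```python
from h import *
from scipy.optimize import least_squares
s=sense();Cw=cam('wrist',s);Ct=cam('top')
z=lambda u,v:(250+(u)/2.8,80+(v)/2.8)
t=lambda u,v:(230+u/2.9,160+v/2.9)
ow=[((50,-125,12),z(394,513)),((-50,-125,12),z(150,552)),(('h',63,42),z(328,30)),(('-h',63,42),z(55,83)),((-17.5,-102,54),z(225,545))]
ot=[((50,-125,12),t(295,48)),((-50,-125,12),t(315,171)),(('h',63,42),t(56,88)),(('-h',63,42),t(76,211)),((-17.5,-102,54),t(282,128))]
def W(x,l):
    a=l[0]; a=x[3] if a=='h' else -x[3] if a=='-h' else a
    c,n=np.cos(x[2]),np.sin(x[2]);return (x[0]+c*a-n*l[1],x[1]+n*a+c*l[1],l[2])
for C,o in ((Cw,ow),(Ct,ot)):
    r=least_squares(lambda x:np.concatenate([proj(C,W(x,l))-q for l,q in o]),[515,60,.16,48]);print(r.x.round(2),np.degrees(r.x[2]),r.fun.round(1))
# joint fit with spanner end etc.
```

```text
[5.2574e+02 6.0440e+01 1.8000e-01 4.4620e+01] 10.40795570969492 [-0.5 -0.5  0.5 -0.3  0.1  1.1  0.   0.7 -0.2 -1.8]
[5.1647e+02 6.2440e+01 2.0000e-01 4.7370e+01] 11.58648724398829 [-0.5 -0.3  1.2  0.3 -0.9 -0.2 -0.5 -0.2  0.7  0.3]
```

The wrist and top views disagree by 9 mm in x. I'll turn the wrist 64° and look again to separate mount error from true position.

```bash
python3 -m handwheel '[[0,0,7.1,0,0,0,0.0878],[0,0,7.1,0,0,0,0.0878],[0,0,7.1,0,0,0,0.0878],[0,0,7.1,0,0,0,0.0878],[0,0,7.1,0,0,0,0.0878],[0,0,7.1,0,0,0,0.0878],[0,0,7.1,0,0,0,0.0878],[0,0,7.1,0,0,0,0.0878],[0,0,7.1,0,0,0,0.0878],[0,0,0,0,0,0,0.0878],[0,0,0,0,0,0,0.0878]]'
python3 - <<'E'
from h import *
s=sense();p,d=capture('wrist')
np.save('w2.npy',p);np.save('w2d.npy',d);np.save('w2s.npy',np.r_[s['eef_pos'],s['tcp_rot']]);print(s['eef_pos'],s['tcp_rot'],s['time_s'])
cv2.imwrite('pics/w2.png',p[:,:,::-1])
E
```

```text
time_s: 4.92
eef_pos: [510.9, 43.6, 183.6]
tcp_rot: [0.85, -0.527, 0.001, -0.0]
ft_force: [0.0, 0.5, -0.0]
width: 87.8
[510.86525444  43.55951569 183.63032184] [ 8.49773989e-01 -5.27146496e-01  7.19822033e-04 -4.70941420e-04] 4.9167
```

View pics/w2.png

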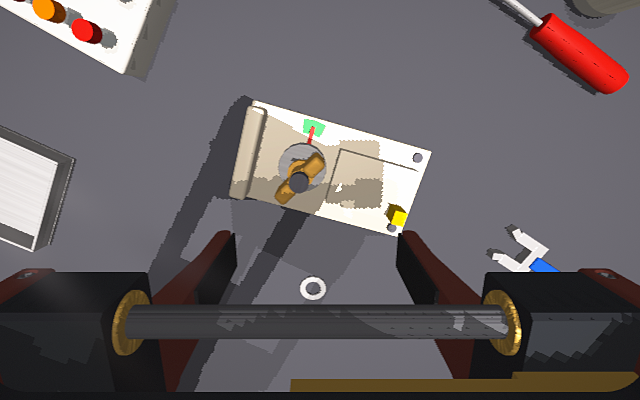

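The view is settled now. The stand's front corners are near (431,151) and (400,237), the wall is on the left at (232,195)–(255,105), and the spanner jaw is at (515,250).

Run:
```python
from h import *
p=np.load('w2.npy')
cv2.imwrite('pics/w2z.png',cv2.resize(p[80:250,220:445],None,fx=3.4,fy=3.4,interpolation=cv2.INTER_CUBIC)[:,:,::-1])
cv2.imwrite('pics/w2y.png',cv2.resize(p[215:285,475:575],None,fx=5,fy=5,interpolation=cv2.INTER_CUBIC)[:,:,::-1])
```

```text
(no output)
```

View pics/w2z.png

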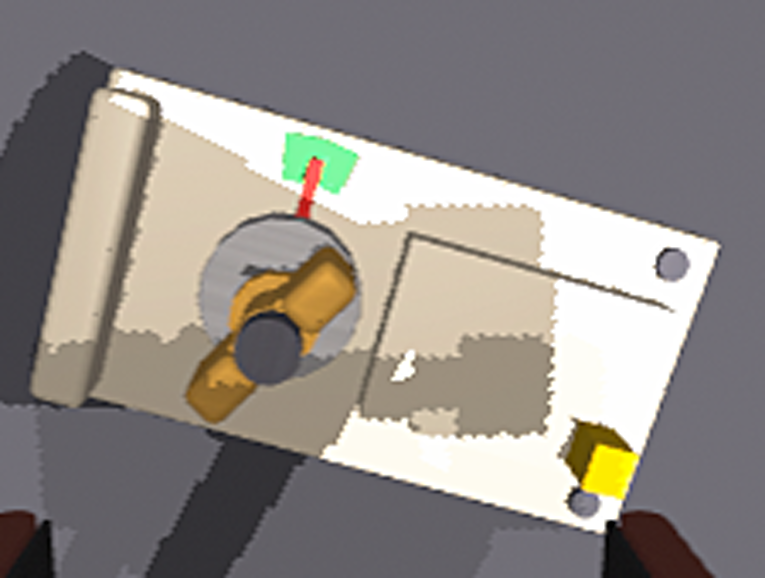

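View pics/w2y.png

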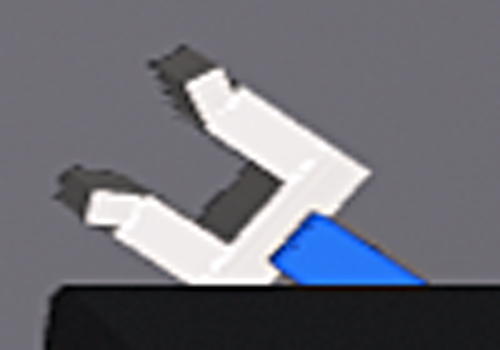

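Run:
```python
from h import *
from scipy.optimize import least_squares
a=np.load('w2s.npy');s={'eef_pos':a[:3],'tcp_rot':a[3:]};C=cam('wrist',s)
z=lambda u,v:(220+u/3.4-.35,80+v/3.4-.35)
ow=[((50,-125,12),z(719,243)),((-50,-125,12),z(606,531)),((50,65,12),z(117,68)),((28,-32,30),z(410,234)),((-28,-32,30),z(360,413)),((-17.5,-102,54),z(612,471))]
def W(x,l):
    c,n=np.cos(x[2]),np.sin(x[2]);return (x[0]+c*l[0]-n*l[1],x[1]+n*l[0]+c*l[1],l[2])
r=least_squares(lambda x:np.concatenate([proj(C,W(x,l))-q for l,q in ow]),[515,60,.16]);print(r.x.round(2),np.degrees(r.x[2]),r.fun.round(1))
P=cloud(C,np.load('w2d.npy'));q=P.reshape(-1,3);print('bench',P[50,250])
k=(q[:,2]>78)&(q[:,2]<93)&(np.hypot(q[:,0]-r.x[0],q[:,1]-r.x[1])<35)
B=q[k];w,V=np.linalg.eigh(np.cov(B[:,:2].T));print(len(B),B.mean(0),B[:,2].max(),w,np.degrees(np.arctan2(V[1,1],V[0,1])))
c=lambda u,v:(475+u/5-.4,215+v/5-.4)
for n,uv in (('inner tip up',c(207,110)),('tipA',c(210,75)),('tipB',c(92,205)),('headcorner',c(370,172)),('handle/head',c(292,235)),('throat mid',c(260,210))): print(n,ray(C,uv,12))
```

```text
[5.214e+02 6.307e+01 1.900e-01] 10.647188064458481 [ 1.1 -0.5  1.4  1.6 -2.  -1.5  0.8  0.4 -0.6  0.8 -0.5 -0.2]
bench [598.56788607 158.49866344  -1.73306678]
673 [523.14407733  62.7658607   87.89186787] 92.88963833213433 [ 14.49901164 263.08417307] 159.45370726652945
inner tip up [ 553.90057853 -184.81253286   12.        ]
tipA [ 561.01756722 -180.44237359   12.        ]
tipB [ 523.36194679 -175.28001667   12.        ]
headcorner [ 557.91294581 -226.64329354   12.        ]
handle/head [ 537.41416779 -220.41845165   12.        ]
throat mid [ 539.26129984 -210.11755392   12.        ]
```

```bash
python3 -m handwheel '[[0,0,-7.15,0,0,0,0.0878],[0,0,-7.15,0,0,0,0.0878],[0,0,-7.15,0,0,0,0.0878],[0,0,-7.15,0,0,0,0.0878],[0,0,-7.15,0,0,0,0.0878],[0,0,-7.15,0,0,0,0.0878],[0,0,-7.15,0,0,0,0.0878],[0,0,-7.15,0,0,0,0.0878],[0,0,0,0,0,0,0.0878]]'
python3 -m handwheel '[[0,0,0,0.0054,0.0371,0,0.0878],[0,0,0,0.0054,0.0371,0,0.0878],[0,0,0,0.0054,0.0371,0,0.0878],[0,0,0,0.0054,0.0371,0,0.0878],[0,0,0,0.0054,0.0371,0,0.0878],[0,0,0,0.0054,0.0371,0,0.0878],[0,0,0,0.0054,0.0371,0,0.0878],[0,0,0,0.0054,0.0371,0,0.0878],[0,0,0,0.0054,0.0371,0,0.0878],[0,0,0,0.0054,0.0371,0,0.0878]]'
python3 -m handwheel '[[0,0,0,0,0,0.035,0.0878],[0,0,0,0,0,0.035,0.0878],[0,0,0,0,0,0.035,0.0878],[0,0,0,0,0,0,0.0878],[0,0,0,0,0,0,0.0878],[0,0,0,0,0,0,0.0878]]'
python3 - <<'E'
from h import *
s=sense();p,d=capture('wrist');C=cam('wrist',s)
print(s['eef_pos'],s['tcp_rot'],s['time_s'])
x=R.from_quat(s['tcp_rot']).as_matrix()[:,0];print('toolx ang',np.degrees(np.arctan2(x[1],x[0])))
hsv=cv2.cvtColor(p,cv2.COLOR_RGB2HSV)
m=cv2.inRange(hsv,(105,150,80),(125,255,255));v,u=np.nonzero(m)
n,l,st,_=cv2.connectedComponentsWithStats(m);i=1+np.argmax(st[1:,4]);v,u=np.nonzero(l==i);print(st[i])
W=np.array([ray(C,(a,b),14) for a,b in zip(u,v)])
mu=W.mean(0);w,V=np.linalg.eigh(np.cov(W[:,:2].T));ax=V[:,1];ax*=np.sign(ax[1]);t=(W-mu)[:,:2]@ax
print('blue',mu,np.degrees(np.arctan2(ax[1],ax[0])),t.min(),t.max())
cv2.imwrite('pics/w3.png',p[:,:,::-1])
E
```

```text
time_s: 5.72
eef_pos: [510.4, 43.8, 183.0]
tcp_rot: [0.999, -0.054, 0.0, -0.0]
ft_force: [-0.0, 0.3, -0.9]
width: 88.1
time_s: 6.55
eef_pos: [521.1, -332.8, 182.9]
tcp_rot: [0.998, -0.059, 0.0, -0.0]
ft_force: [0.5, -0.3, 0.0]
width: 87.6
time_s: 7.05
eef_pos: [522.3, -331.3, 79.2]
tcp_rot: [0.998, -0.058, 0.001, 0.0]
ft_force: [-0.2, -0.7, 1.0]
width: 87.8
[ 522.25065312 -331.31377061   79.15092724] [ 9.98327435e-01 -5.78071198e-02  6.91346778e-04  4.37318359e-04] 7.05
toolx ang -6.627872557847058
[ 305   47   24  253 4559]
blue [ 529.3622205  -287.84121724   14.        ] 84.05122779498898 -118.08832736742274 67.42534961203661
```

View pics/w3.png

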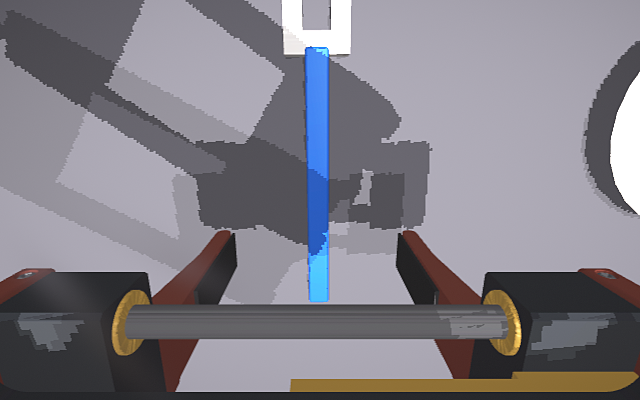

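The wrist view shows the blue handle running vertically at column 317, centred between the fingers and nearly parallel to the tool y axis. I'll descend and grip.

```bash
python3 -m handwheel '[[0,0,-0.6,0.0025,0,0.03,0.0878],[0,0,0,0,0,0.03,0.0878],[0,0,0,0,0,0.013,0.0878],[0,0,0,0,0,0,0.0878],[0,0,0,0,0,0,0.0878]]'
```

```text
time_s: 7.52
eef_pos: [524.4, -331.2, 5.7]
tcp_rot: [0.999, -0.052, 0.0, 0.0]
ft_force: [0.3, -0.7, -0.7]
width: 87.8
```

```bash
python3 -m handwheel '[[0,0,0,0,0,0.003,0.0878],[0,0,0,0,0,0,0],[0,0,0,0,0,0,0],[0,0,0,0,0,0,0],[0,0,0,0,0,0,0],[0,0,0,0,0,0,0],[0,0,0,0,0,0,0],[0,0,0,0,0,0,0]]'
```

```text
time_s: 8.18
eef_pos: [523.8, -331.0, 1.7]
tcp_rot: [0.999, -0.052, -0.0, -0.0]
ft_force: [-0.3, 0.4, -0.8]
width: 44.8
```

```bash
python3 -m handwheel '[[0,0,0,0,0,0,0],[0,0,0,0,0,0,0],[0,0,0,0,0,0,0],[0,0,0,0,0,0,0],[0,0,0,0,0,0,0],[0,0,0,0,0,0,0],[0,0,0,0,0,0,0],[0,0,0,0,0,0,0]]'
```

```text
time_s: 8.85
eef_pos: [523.8, -331.0, 1.6]
tcp_rot: [0.999, -0.052, -0.0, -0.0]
ft_force: [0.0, 0.3, -0.3]
width: 15.6
```

Gripped, with the opening at about 16 mm. I'll lift to about 75 mm, rotate to the stand's yaw and check the droop.

```bash
python3 -m handwheel '[[0,0,0,0,0,-0.005,0],[0,0,0,0,0,-0.01,0],[0,0,0,0,0,-0.015,0],[0,0,0,0,0,-0.015,0],[0,0,-3,0,0,-0.015,0],[0,0,-3.6,0,0,-0.01,0],[0,0,-4,0,0,-0.005,0],[0,0,-4,0,0,0,0],[0,0,-2,0,0,0,0],[0,0,0,0,0,0,0],[0,0,0,0,0,0,0]]'
python3 - <<'E'
from h import *
s=sense();print(s['eef_pos'],s['ft_force'],s['moment'],s['width'])
for n in ('scene','wrist'):
    p,d=capture(n);cv2.imwrite(f'pics/{n}4.png',p[:,:,::-1])
    if n=='wrist':
        C=cam(n,s);P=cloud(C,d)
        for v in range(2,300,25):
            print(v,P[v,312:322].mean(0).round(1))
E
```

```text
time_s: 9.77
eef_pos: [523.9, -331.1, 77.3]
tcp_rot: [0.996, 0.092, 0.0, 0.0]
ft_force: [-0.6, -0.4, -2.4]
width: 15.9
[ 523.90060279 -331.05811347   77.29443199] [-0.57269612 -0.35390343 -2.35584773] [-0.14244526 -0.12627658 -0.03498193] 15.893060729398185
2 [ 503.7 -216.5   86.6]
27 [ 505.5 -226.2   88.6]
52 [ 507.3 -235.7   89. ]
77 [ 509.1 -245.5   88.7]
102 [ 511.  -255.8   88.7]
127 [ 513.  -266.5   89.3]
152 [ 515.1 -277.6   89.1]
177 [ 517.3 -289.3   89. ]
202 [ 519.6 -301.5   88.7]
227 [ 522.  -314.1   89.1]
252 [ 524.4 -327.3   89.2]
277 [ 527.  -341.1   89.5]
```

View pics/wrist4.png

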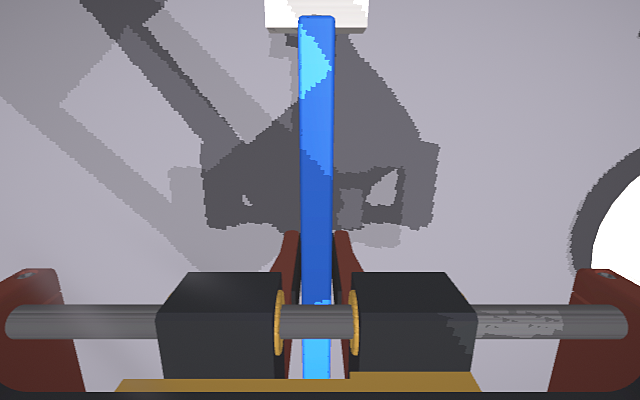

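View pics/scene4.png

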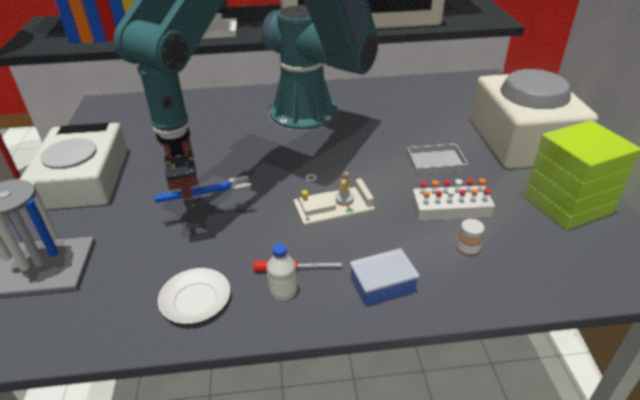

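The spanner is held level (depth along the handle is 88–89 mm throughout) at about 100.6°. Now the move to hover at jaw −55 mm.

```bash
python3 -m handwheel '[[0,0,0,0.004,-0.011,0,0],[0,0,0,0.008,-0.022,0,0],[0,0,0,0.008,-0.022,0,0],[0,0,0,0.008,-0.022,0,0],[0,0,0,0.008,-0.022,0,0],[0,0,0,0.008,-0.022,0,0],[0,0,0,0.008,-0.022,0,0],[0,0,0,0.008,-0.022,0,0],[0,0,0,0.006,-0.0165,0,0],[0,0,0,0.004,-0.0115,0,0],[0,0,0,0,0,0,0],[0,0,0,0,0,0,0]]'
python3 -m handwheel '[[0,0,0,0,0,0,0],[0,0,0,0,0,0,0]]'
python3 - <<'E'
from h import *
s=sense();print(s['eef_pos'],s['tcp_rot'])
p,d=capture('wrist');cv2.imwrite(f'pics/w5.png',p[:,:,::-1]);np.save('w5d.npy',d);np.save('w5.npy',p);np.save('w5s.npy',np.r_[s['eef_pos'],s['tcp_rot']])
p,d=capture('top');cv2.imwrite('pics/t5.png',cv2.resize(p[160:250,230:430],None,fx=4,fy=4,interpolation=cv2.INTER_CUBIC)[:,:,::-1])
E
```

```text
time_s: 10.87
eef_pos: [557.1, -127.9, 76.7]
tcp_rot: [0.996, 0.093, -0.0, 0.0]
ft_force: [0.3, -0.8, -1.1]
width: 15.6
time_s: 11.03
eef_pos: [557.1, -129.4, 76.7]
tcp_rot: [0.996, 0.092, 0.0, 0.0]
ft_force: [-0.4, -0.0, -2.8]
width: 15.5
[ 557.14985892 -129.43017296   76.67680884] [9.95762196e-01 9.19653301e-02 7.21051594e-05 1.46645341e-04]
```

View pics/w5.png

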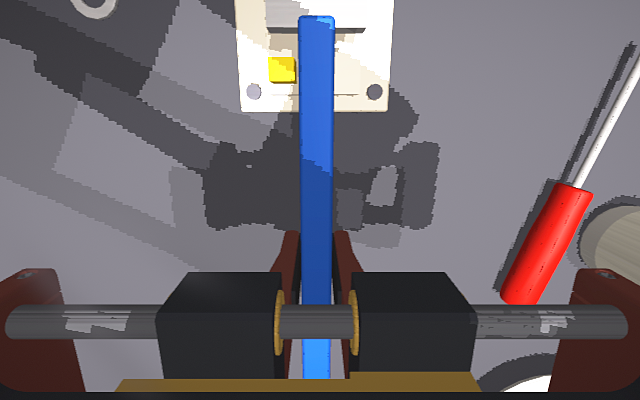

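View pics/t5.png

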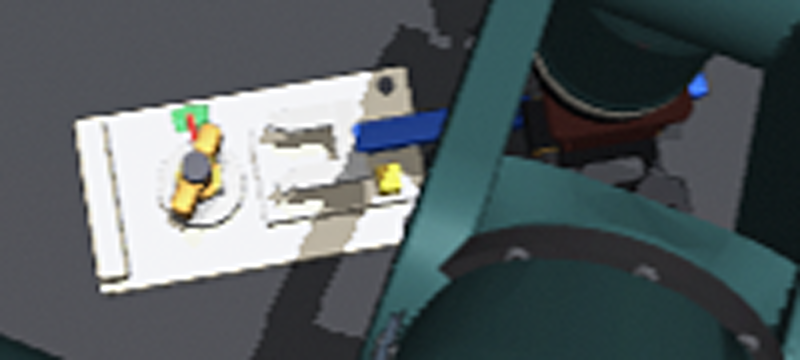

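The wrist view shows the stand's front edge level at row 111 (columns 239–388), the yellow stop at (282,70) and the handle centred on column 317. I'll compute the lateral offset in the tool frame.

Run:
```python
from h import *
p=np.load('w5.npy');cv2.imwrite('pics/w5z.png',cv2.resize(p[0:130,220:410],None,fx=4.2,fy=4.2,interpolation=cv2.INTER_CUBIC)[:,:,::-1])
a=np.load('w5s.npy');s={'eef_pos':a[:3],'tcp_rot':a[3:]};C=cam('wrist',s)
Rm=R.from_quat(a[3:]).as_matrix()
T=lambda uv,z:(Rm.T@(ray(C,uv,z)-a[:3])).round(1)
print('base corners',T((239.5,111),12),T((388,111),12))
hsv=cv2.cvtColor(p,cv2.COLOR_RGB2HSV)
y=cv2.inRange(hsv,(22,150,120),(35,255,255));v,u=np.nonzero(y);print('yellow',u.min(),u.max(),v.min(),v.max(),T((u.max()+.5,68),54),T((u.min()-.5,68),54))
m=cv2.inRange(hsv,(98,120,60),(130,255,255))
for r in (20,60,100,150,200):
    c=np.nonzero(m[r,280:350])[0]+280;print(r,c.min(),c.max(),T((c.min()-.5,r),88.5),T((c.max()+.5,r),88.5))
```

```text
base corners [-50.8 -71.3  64.6] [ 49.7 -71.4  64.7]
yellow 268 296 57 82 [ -9.5 -94.   22.6] [-24.9 -94.   22.6]
20 298 334 [  -6.8 -109.   -11.9] [   8.6 -109.   -11.9]
60 299 333 [ -6.6 -93.6 -11.9] [  8.4 -93.6 -11.9]
100 299 333 [ -6.9 -77.2 -11.8] [  8.7 -77.2 -11.8]
150 299 332 [ -7.2 -55.  -11.8] [  8.6 -55.1 -11.8]
200 300 332 [ -7.  -31.  -11.8] [  8.9 -31.  -11.8]
```

View pics/w5z.png

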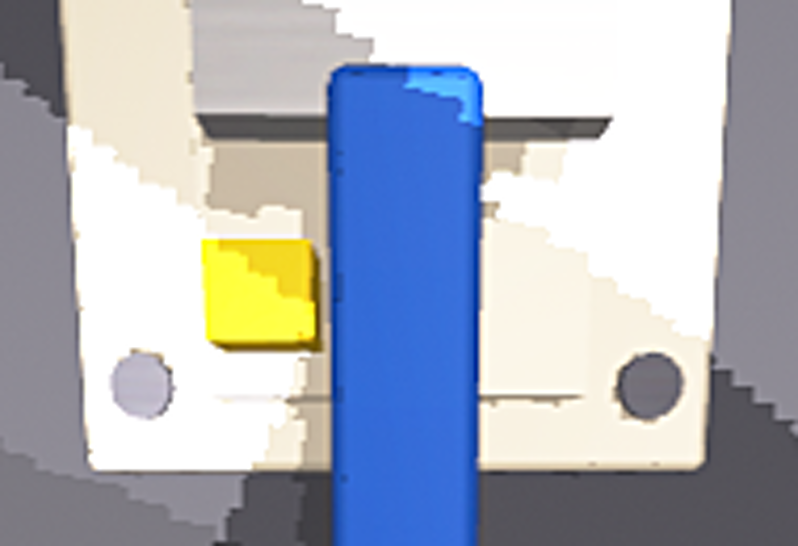

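Lateral agreement is within about 1 mm, the yaw matches, and the jaw is about 57 mm back. I'll lower it to just above the ledge.

```bash
python3 -m handwheel '[[0,0,0,-0.0006,0,0.01,0],[0,0,0,0,0,0.014,0],[0,0,0,0,0,0.01,0],[0,0,0,0,0,0.006,0],[0,0,0,0,0,0.002,0],[0,0,0,0,0,0,0],[0,0,0,0,0,0,0]]'
python3 -m handwheel '[[0,0,0,0,0,0.001,0],[0,0,0,0,0,0,0],[0,0,0,0,0,0,0]]'
python3 -m handwheel '[[0,0,0,0,0,0.001,0],[0,0,0,0,0,0,0],[0,0,0,0,0,0,0]]'
```

```text
time_s: 11.72
eef_pos: [556.6, -128.6, 34.6]
tcp_rot: [0.996, 0.092, -0.0, -0.0]
ft_force: [0.9, -0.1, -1.4]
width: 15.8
time_s: 11.97
eef_pos: [556.8, -128.6, 34.1]
tcp_rot: [0.996, 0.092, 0.0, 0.0]
ft_force: [-1.5, 0.3, -2.2]
width: 15.4
time_s: 12.22
eef_pos: [556.5, -128.5, 32.7]
tcp_rot: [0.996, 0.092, 0.0, -0.0]
ft_force: [0.9, -0.4, -2.2]
width: 16.0
```

```bash
python3 -m handwheel '[[0,0,0,0,0,0.001,0],[0,0,0,0,0,0,0],[0,0,0,0,0,0,0]]'
python3 -m handwheel '[[0,0,0,0,0,0.0007,0],[0,0,0,0,0,0,0],[0,0,0,0,0,0,0]]'
python3 - <<'E'
from h import *
s=sense();print(s['eef_pos'],s['ft_force'],s['moment'])
p,d=capture('wrist');cv2.imwrite(f'pics/w6.png',p[:,:,::-1])
E
```

```text
time_s: 12.47
eef_pos: [556.6, -128.5, 31.7]
tcp_rot: [0.996, 0.092, 0.0, -0.0]
ft_force: [0.2, -0.2, -1.3]
width: 16.2
time_s: 12.72
eef_pos: [556.7, -128.6, 31.1]
tcp_rot: [0.996, 0.092, 0.0, -0.0]
ft_force: [0.2, 0.1, 0.7]
width: 15.7
[ 556.67117082 -128.58641262   31.14980774] [0.24786848 0.07479351 0.67605688] [ 0.05267566 -0.0308479   0.02748599]
```

View pics/w6.png

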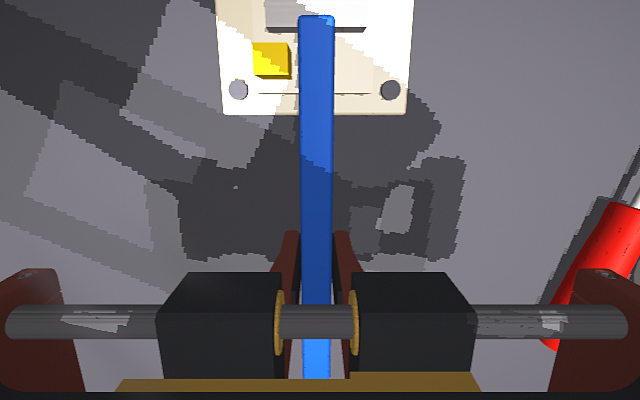

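The spanner now rests on the ledge (vertical force changed from −2.2 to +0.7 N), with the stop to the left of the handle at (272,60). Next is the slide-in.

```bash
python3 -m handwheel '[[0,0,0,0,-0.006,0,0],[0,0,0,0,-0.007,0,0],[0,0,0,0,-0.006,0,0],[0,0,0,0,-0.006,0,0],[0,0,0,0,0,0,0]]'
python3 -m handwheel '[[0,0,0,0,-0.005,0,0],[0,0,0,0,-0.005,0,0],[0,0,0,0,0,0,0],[0,0,0,0,0,0,0]]'
python3 -m handwheel '[[0,0,0,0,-0.005,0,0],[0,0,0,0,-0.005,0,0],[0,0,0,0,0,0,0],[0,0,0,0,0,0,0]]'
```

```text
time_s: 13.18
eef_pos: [551.7, -102.4, 31.2]
tcp_rot: [0.996, 0.093, 0.0, -0.0]
ft_force: [0.5, 2.8, 2.0]
width: 15.8
time_s: 13.52
eef_pos: [550.2, -93.4, 31.1]
tcp_rot: [0.996, 0.092, 0.0, -0.0]
ft_force: [1.3, 2.4, 4.0]
width: 15.4
time_s: 13.85
eef_pos: [548.6, -84.2, 31.3]
tcp_rot: [0.996, 0.092, 0.0, 0.0]
ft_force: [1.3, -0.3, 5.2]
width: 15.7
```

```bash
python3 -m handwheel '[[0,0,0,0,-0.004,0,0],[0,0,0,0,-0.004,0,0],[0,0,0,0,0,0,0],[0,0,0,0,0,0,0]]'
python3 -m handwheel '[[0,0,0,0,-0.003,0,0],[0,0,0,0,0,0,0],[0,0,0,0,0,0,0]]'
```

```text
time_s: 14.18
eef_pos: [547.4, -76.7, 31.4]
tcp_rot: [0.996, 0.093, 0.001, 0.0]
ft_force: [0.7, -1.7, 6.6]
width: 15.6
time_s: 14.43
eef_pos: [546.9, -74.0, 31.4]
tcp_rot: [0.996, 0.093, 0.001, 0.001]
ft_force: [1.7, -3.2, 6.2]
width: 15.8
```

```bash
python3 -m handwheel '[[0,0,0,0,-0.002,0,0],[0,0,0,0,0,0,0],[0,0,0,0,0,0,0]]'
python3 -m handwheel '[[0,0,0,0,-0.002,0,0],[0,0,0,0,0,0,0],[0,0,0,0,0,0,0]]'
python3 -m handwheel '[[0,0,0,0,-0.002,0,0],[0,0,0,0,0,0,0],[0,0,0,0,0,0,0]]'
```

```text
time_s: 14.68
eef_pos: [546.6, -72.2, 31.4]
tcp_rot: [0.996, 0.093, 0.001, 0.001]
ft_force: [0.9, -3.4, 7.2]
width: 15.6
time_s: 14.93
eef_pos: [546.3, -70.3, 31.5]
tcp_rot: [0.996, 0.093, 0.001, 0.001]
ft_force: [-0.0, -3.6, 6.4]
width: 16.0
time_s: 15.18
eef_pos: [545.9, -68.4, 31.5]
tcp_rot: [0.996, 0.093, 0.001, 0.001]
ft_force: [0.3, -4.4, 6.2]
width: 16.1
```

Run:
```python
from h import *
s=sense()
p,d=capture('wrist');cv2.imwrite(f'pics/w7.png',p[:,:,::-1])
C=cam('wrist',s);a=np.r_[s['eef_pos'],s['tcp_rot']];Rm=R.from_quat(a[3:]).as_matrix()
hsv=cv2.cvtColor(p,cv2.COLOR_RGB2HSV);m=cv2.inRange(hsv,(98,120,60),(130,255,255));v,u=np.nonzero(m[:, 300:335]);print('blue top row',v.min(), Rm.T@(ray(C,(317,v.min()),44)-a[:3]))
p,d=capture('scene');cv2.imwrite('pics/s7.png',cv2.resize(p[150:240,230:400],None,fx=4.5,fy=4.5,interpolation=cv2.INTER_CUBIC)[:,:,::-1])
```

```text
blue top row 15 [   1.28560828 -110.67777299  -12.69474764]
```

View pics/w7.png

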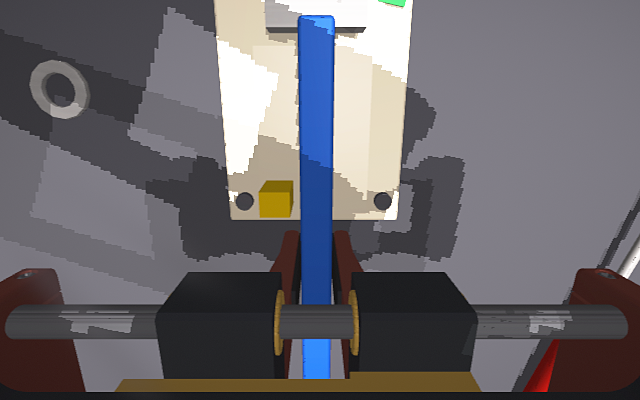

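View pics/s7.png

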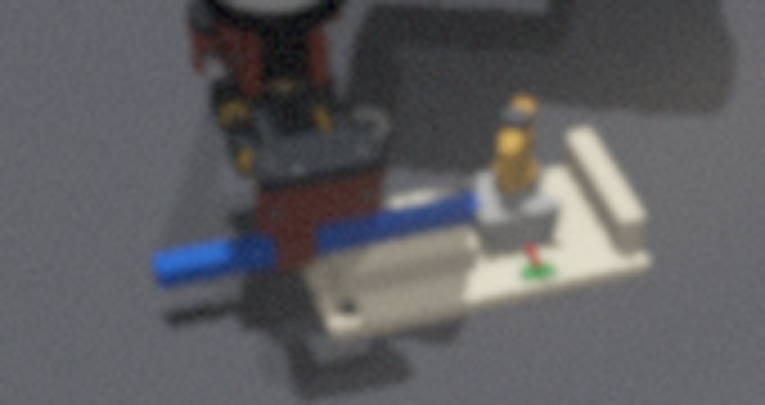

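The wrist view shows the handle unslipped (blue end 111 mm ahead of the TCP), with the stop at (276,200) and the front edge at row 219. The scene view shows the jaw round the spindle and the red pointer on the green.

Run:
```python
from h import *
s=sense();C=cam('wrist',s);a=np.r_[s['eef_pos'],s['tcp_rot']];Rm=R.from_quat(a[3:]).as_matrix()
T=lambda uv,z:(Rm.T@(ray(C,uv,z)-a[:3])).round(1)
p=cv2.imread('pics/w7.png');cv2.imwrite('pics/w7z.png',cv2.resize(p[0:235,205:420],None,fx=2.5,fy=2.5,interpolation=cv2.INTER_CUBIC))
print('front L,R',T((230,219.5),12),T((398,219.5),12),'stop top front edge',T((275,217),54),'rear',T((276,192),54),'stop face top',T((290.5,192),54))
```

```text
front L,R [-50.1  -9.7  19.4] [49.7 -9.8 19.5] stop top front edge [-17.7 -26.  -22.6] rear [-16.9 -37.8 -22.6] stop face top [-10.4 -37.8 -22.6]
```

View pics/w7z.png

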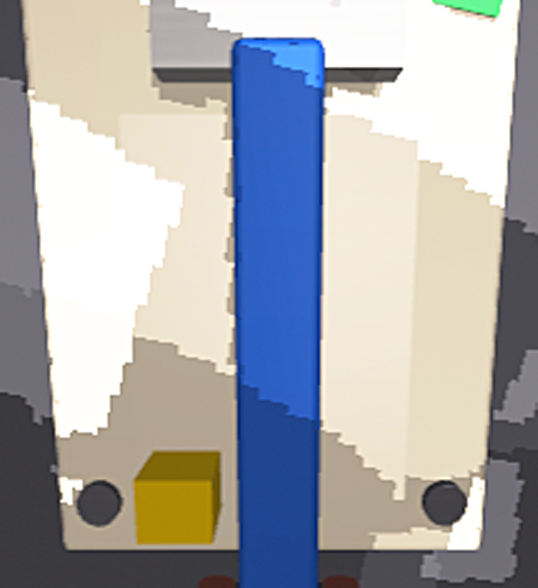

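```bash
python3 -m handwheel '[[0,0,0,0,-0.002,0,0],[0,0,0,0,0,0,0],[0,0,0,0,0,0,0]]'
python3 - <<'E'
from h import *
s=sense();print(s['eef_pos'],s['ft_force'],s['moment'])
E
```

```text
time_s: 15.53
eef_pos: [546.0, -67.4, 31.5]
tcp_rot: [0.996, 0.093, 0.001, 0.002]
ft_force: [1.1, -8.0, 5.1]
width: 15.5
[545.99672455 -67.44847524  31.50950894] [ 1.12124286 -7.96210615  5.1216618 ] [-1.29851262 -0.29731687  0.0796558 ]
```

Force rose to 8 N with motion stalling, so the spanner is fully home. I'll relax slightly, open and lift.

```bash
python3 -m handwheel '[[0,0,0,0,0.0015,0,0],[0,0,0,0,0,0,0.05],[0,0,0,0,0,0,0.05],[0,0,0,0,0,0,0.05],[0,0,0,0,0,0,0.05],[0,0,0,0,0,0,0.05],[0,0,0,0,0,0,0.05],[0,0,0,0,0,0,0.05]]'
```

```text
time_s: 16.2
eef_pos: [544.8, -67.0, 30.8]
tcp_rot: [0.996, 0.092, -0.0, -0.0]
ft_force: [-0.4, -0.8, 0.1]
width: 50.0
```

```bash
python3 -m handwheel '[[0,0,0,0,0,-0.01,0.05],[0,0,0,0,0,-0.03,0.05],[0,0,0,0,0,-0.03,0.07],[0,0,0,0,0,-0.03,0.07],[0,0,-7.1,0,0,-0.03,0.07],[0,0,-7.1,0,0,-0.02,0.07],[0,0,-7.1,0,0,0,0.07],[0,0,-7.1,0,0,0,0.07],[0,0,-7.1,0,0,0,0.07],[0,0,-7.1,0,0,0,0.07],[0,0,-7.1,0,0,0,0.07],[0,0,-7.1,0,0,0,0.07]]'
python3 -m handwheel '[[0,0,-2.2,0.02,-0.01,0,0.07],[0,0,0,0.025,-0.015,0,0.07],[0,0,0,0.025,-0.015,0,0.07],[0,0,0,0.025,-0.015,0,0.07],[0,0,0,0.0186,-0.0118,0,0.07],[0,0,0,0,0,0,0.07],[0,0,0,0,0,0,0.07],[0,0,0,0,0,0,0.07]]'
python3 - <<'E'
from h import *
s=sense();print(s['eef_pos'],s['tcp_rot'],s['time_s'])
p,d=capture('wrist');cv2.imwrite(f'pics/w8.png',p[:,:,::-1])
C=cam('wrist',s);P=cloud(C,d)
x=R.from_quat(s['tcp_rot']).as_matrix()[:,0];print('toolx ang',np.degrees(np.arctan2(x[1],x[0])))
q=P.reshape(-1,3);k=(q[:,2]>80)&(q[:,2]<94)&(np.hypot(q[:,0]-522,q[:,1]-62.8)<35)
B=q[k];w,V=np.linalg.eigh(np.cov(B[:,:2].T));print(len(B),B.mean(0),w,np.degrees(np.arctan2(V[1,1],V[0,1])))
E
```

```text
time_s: 17.2
eef_pos: [544.9, -67.1, 181.8]
tcp_rot: [0.83, 0.557, 0.0, 0.0]
ft_force: [0.5, 0.8, -0.5]
width: 70.1
time_s: 17.87
eef_pos: [523.2, 62.2, 181.5]
tcp_rot: [0.821, 0.571, 0.0, 0.0]
ft_force: [0.2, -0.1, -0.1]
width: 70.1
[523.17998299  62.18615349 181.51621726] [8.20930875e-01 5.71027349e-01 2.11494898e-04 4.68879231e-04] 17.8667
toolx ang 69.64379918078872
596 [517.9161779   64.39861282  88.56942809] [ 12.75838756 268.11318096] 159.75177492625946
```

View pics/w8.png

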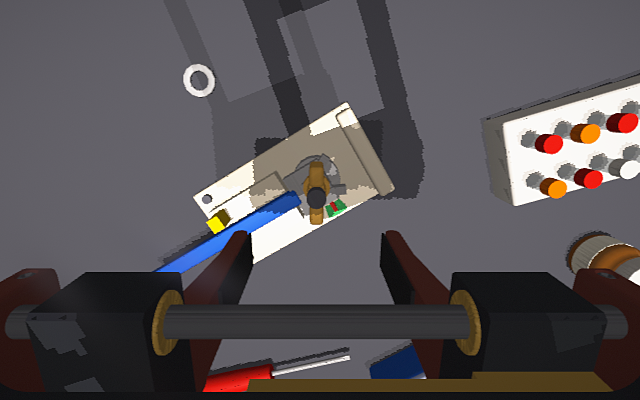

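The wrist view shows the bar vertical at column 316 with the knob at (316,197). The spanner is beside the stop at (218,222), and the pointer is in the green at (335,208). I'll descend onto the wings.

```bash
python3 -m handwheel '[[0,0,0,0,-0.0023,0.03,0.07],[0,0,0,0,0,0.035,0.07],[0,0,0,0,0,0.03,0.07],[0,0,0,0,0,0.018,0.07],[0,0,0,0,0,0.006,0.07],[0,0,0,0,0,0,0.07],[0,0,0,0,0,0,0.07]]'
python3 -m handwheel '[[0,0,0,0,0,0,0],[0,0,0,0,0,0,0],[0,0,0,0,0,0,0],[0,0,0,0,0,0,0],[0,0,0,0,0,0,0],[0,0,0,0,0,0,0],[0,0,0,0,0,0,0],[0,0,0,0,0,0,0],[0,0,0,0,0,0,0],[0,0,0,0,0,0,0],[0,0,0,0,0,0,0],[0,0,0,0,0,0,0]]'
python3 -m handwheel '[[0,0,0,0,0,0,0],[0,0,0,0,0,0,0],[0,0,0,0,0,0,0]]'
python3 - <<'E'
from h import *
s=sense();print(s['eef_pos'],s['ft_force'],s['moment'],s['width'])
E
```

```text
time_s: 18.5
eef_pos: [521.4, 62.8, 62.5]
tcp_rot: [0.821, 0.57, 0.0, 0.0]
ft_force: [0.6, 0.1, 0.8]
width: 70.0
time_s: 19.5
eef_pos: [520.5, 63.3, 61.9]
tcp_rot: [0.821, 0.571, -0.0, 0.0]
ft_force: [-0.6, -2.2, 1.4]
width: 11.9
time_s: 19.75
eef_pos: [520.5, 63.3, 61.9]
tcp_rot: [0.821, 0.571, -0.0, 0.0]
ft_force: [-1.4, -2.7, 0.8]
width: 11.9
[520.49797539  63.2721388   61.94968534] [-1.40533202 -2.74519849  0.82684935] [-0.50306851 -0.03565392  0.00271474] 11.856912576225286
```

Gripped at 11.9 mm, which matches the bar's 12 mm. Turning clockwise and watching the moment.

```bash
python3 -m handwheel '[[0,0,3,0,0,0,0],[0,0,3,0,0,0,0],[0,0,4,0,0,0,0],[0,0,4,0,0,0,0],[0,0,4,0,0,0,0],[0,0,4,0,0,0,0],[0,0,0,0,0,0,0]]'
python3 - <<'E'
from h import *
s=sense();print(s['eef_pos'],s['ft_force'],s['moment'],s['width'])
E
python3 -m handwheel '[[0,0,4,0,0,0,0],[0,0,4,0,0,0,0],[0,0,4,0,0,0,0],[0,0,4,0,0,0,0],[0,0,4,0,0,0,0],[0,0,0,0,0,0,0]]'
python3 - <<'E'
from h import *
s=sense();print(s['eef_pos'],s['ft_force'],s['moment'],s['width'])
p,d=capture('scene');cv2.imwrite('pics/s9.png',cv2.resize(p[150:240,230:400],None,fx=4.5,fy=4.5,interpolation=cv2.INTER_CUBIC)[:,:,::-1])
p,d=capture('wrist');cv2.imwrite('pics/w9.png',p[:,:,::-1])
E
```

```text
time_s: 20.33
eef_pos: [520.3, 63.0, 62.0]
tcp_rot: [0.916, 0.402, -0.0, 0.0]
ft_force: [-1.1, -4.4, 0.8]
width: 11.9
[520.31837306  63.01892358  61.95814276] [-1.14433929 -4.40341187  0.8153517 ] [-0.83958673  0.09123402  0.00275231] 11.924822156110686
time_s: 20.83
eef_pos: [520.1, 62.8, 62.0]
tcp_rot: [0.971, 0.237, -0.001, 0.0]
ft_force: [-1.8, -6.0, 2.3]
width: 11.8
[520.07923567  62.82460667  61.95609613] [-1.81692962 -5.98189525  2.29932781] [-0.9860218   0.19219298  0.09014168] 11.808100240370024
```

View pics/s9.png

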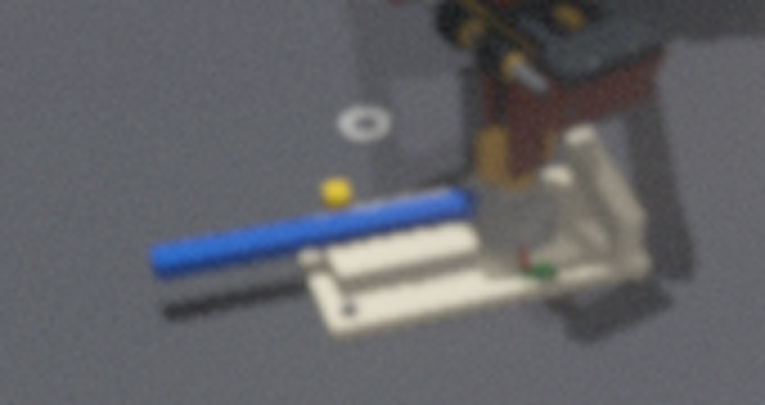

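View pics/w9.png

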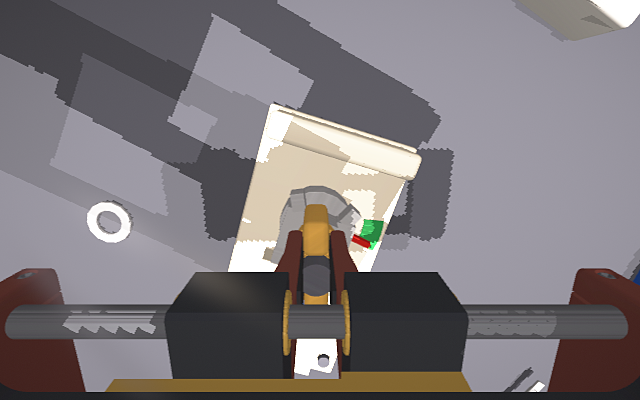

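The pointer has swung to the clockwise edge of the green band, as expected once the spanner takes up its slack against the stop. I'll keep turning in smaller steps.

```bash
python3 -m handwheel '[[0,0,3,0,0,0,0],[0,0,3,0,0,0,0],[0,0,3,0,0,0,0],[0,0,3,0,0,0,0],[0,0,3,0,0,0,0],[0,0,0,0,0,0,0],[0,0,0,0,0,0,0]]'
python3 - <<'E'
from h import *
s=sense();print(s['eef_pos'],s['ft_force'],s['moment'],s['width'])
p,d=capture('wrist');cv2.imwrite('pics/w10.png',p[:,:,::-1])
E
python3 -m handwheel '[[0,0,2,0,0,0,0],[0,0,2,0,0,0,0],[0,0,0,0,0,0,0],[0,0,0,0,0,0,0]]'
python3 - <<'E'
from h import *
s=sense();print(s['eef_pos'],s['tcp_rot'],s['ft_force'],s['moment'],s['width'])
E
```

```text
time_s: 21.52
eef_pos: [519.8, 62.7, 61.9]
tcp_rot: [0.994, 0.11, -0.001, 0.0]
ft_force: [-2.6, -6.2, 2.9]
width: 11.9
[519.81430368  62.73876313  61.90838516] [-2.61326611 -6.17594597  2.92224511] [-1.03009445e+00  2.05172972e-01 -7.68170504e-04] 11.897047717503346
time_s: 21.9
eef_pos: [519.8, 62.7, 61.9]
tcp_rot: [0.997, 0.075, -0.001, 0.001]
ft_force: [-2.6, -5.9, 3.6]
width: 11.7
[519.76309335  62.73906632  61.92001053] [ 9.97162438e-01  7.52732148e-02 -8.57322202e-04  5.29157184e-04] [-2.61302    -5.86255938  3.64202711] [-1.0825275   0.24871658 -0.01873837] 11.712368286097629
```

View pics/w10.png

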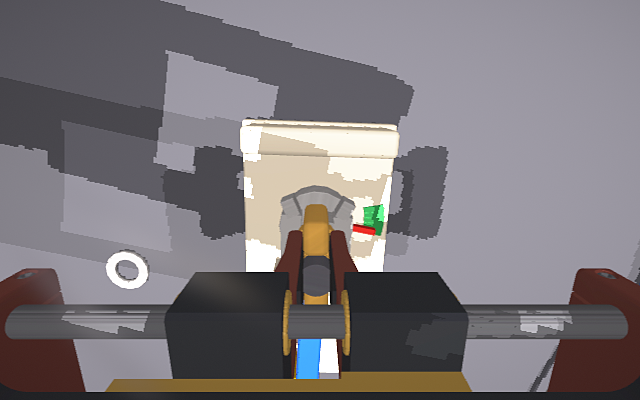

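```bash
python3 -m handwheel '[[0,0,2,0,0,0,0],[0,0,2,0,0,0,0],[0,0,0,0,0,0,0],[0,0,0,0,0,0,0]]'
python3 - <<'E'
from h import *
s=sense();print(s['tcp_rot'],s['ft_force'],s['moment'],s['joint_efforts'][5],s['width'])
E
python3 -m handwheel '[[0,0,2,0,0,0,0],[0,0,0,0,0,0,0],[0,0,0,0,0,0,0]]'
python3 - <<'E'
from h import *
s=sense();print(s['tcp_rot'],s['ft_force'],s['moment'],s['joint_efforts'][5],s['width'])
E
```

```text
time_s: 22.23
eef_pos: [519.7, 62.7, 61.9]
tcp_rot: [0.999, 0.04, -0.001, 0.001]
ft_force: [-2.5, -6.4, 2.9]
width: 11.7
[ 9.99181824e-01  4.04297948e-02 -8.92543142e-04  5.62941945e-04] [-2.52546106 -6.4108552   2.91013556] [-1.07831389  0.34665388  0.06048056] 0.09775344980880618 11.743341681245113
time_s: 22.48
eef_pos: [519.7, 62.7, 61.9]
tcp_rot: [1.0, 0.023, -0.001, 0.001]
ft_force: [-2.8, -6.5, 3.3]
width: 11.6
[ 9.99723763e-01  2.34761451e-02 -8.94538399e-04  6.83545427e-04] [-2.76882777 -6.49228717  3.2536605 ] [-1.03281802  0.35165112  0.37023791] 0.4587623756378889 11.579861221770214
```

```bash
python3 -m handwheel '[[0,0,2,0,0,0,0],[0,0,0,0,0,0,0],[0,0,0,0,0,0,0]]'
python3 - <<'E'
from h import *
s=sense();print(s['tcp_rot'],s['ft_force'],s['moment'],s['joint_efforts'][5],s['width'])
p,d=capture('wrist');cv2.imwrite('pics/w11.png',p[:,:,::-1])
E
python3 -m handwheel '[[0,0,2,0,0,0,0],[0,0,0,0,0,0,0],[0,0,0,0,0,0,0]]'
python3 - <<'E'
from h import *
s=sense();print(s['tcp_rot'],s['ft_force'],s['moment'],s['joint_efforts'][5],s['width'])
E
```

```text
time_s: 22.73
eef_pos: [519.7, 62.7, 61.9]
tcp_rot: [1.0, 0.006, -0.001, 0.001]
ft_force: [-3.0, -6.2, 3.9]
width: 12.1
[ 9.99979088e-01  6.35649412e-03 -8.96229564e-04  7.84822775e-04] [-3.04403695 -6.15345529  3.86089276] [-1.02692821  0.4111308   0.6796945 ] 0.705125592648983 12.098177916674107
time_s: 23.03
eef_pos: [519.7, 62.9, 61.9]
tcp_rot: [1.0, -0.011, -0.001, 0.001]
ft_force: [-3.4, -5.0, 3.6]
width: 12.6
[ 9.99937020e-01 -1.11667719e-02 -9.12007989e-04  6.53065394e-04] [-3.41228309 -5.00255978  3.58693121] [-0.88614144  0.41603113  0.65111669] 0.7349777966737747 12.614270812800877
```

View pics/w11.png

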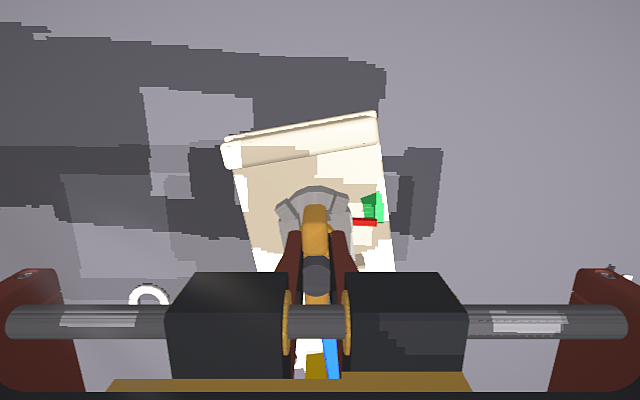

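The moment saturated at about 0.67 N m (drag alone is 0.15) and the opening began to widen, so the nut is on its hard stop. I'll open straight and lift clear.

```bash
python3 -m handwheel '[[0,0,0,0,0,0,0],[0,0,0,0,0,0,0.06],[0,0,0,0,0,0,0.06],[0,0,0,0,0,0,0.06],[0,0,0,0,0,0,0.06],[0,0,0,0,0,0,0.06],[0,0,0,0,0,0,0.06],[0,0,0,0,0,0,0.06],[0,0,0,0,0,0,0.06],[0,0,0,0,0,0,0.06]]'
python3 -m handwheel '[[0,0,0,0,0,-0.01,0.06],[0,0,0,0,0,-0.03,0.06],[0,0,0,0,0,-0.04,0.06],[0,0,0,0,0,-0.04,0.06],[0,0,0,0,0,0,0.06],[0,0,0,0,0,0,0.06],[0,0,0,0,0,0,0.06]]'
python3 - <<'E'
from h import *
s=sense();print(s['eef_pos'],s['tcp_rot'],s['time_s'])
p,d=capture('wrist');cv2.imwrite(f'pics/w12.png',p[:,:,::-1]);np.save('w12.npy',p)
C=cam('wrist',s);P=cloud(C,d)
q=P.reshape(-1,3);k=(q[:,2]>78)&(q[:,2]<94)&(np.hypot(q[:,0]-521,q[:,1]-63)<35)
B=q[k];w,V=np.linalg.eigh(np.cov(B[:,:2].T));print(len(B),B.mean(0),w,'bar',np.degrees(np.arctan2(V[1,1],V[0,1])))
hsv=cv2.cvtColor(p,cv2.COLOR_RGB2HSV)
def pca(m,z,n):
    m[270:]=0;k,l,st,_=cv2.connectedComponentsWithStats(m);i=1+np.argmax(st[1:,4]);v,u=np.nonzero(l==i)
    W=np.array([ray(C,(a,b),z)[:2] for a,b in zip(u,v)]);w,V=np.linalg.eigh(np.cov(W.T));print(n,W.mean(0),np.degrees(np.arctan2(V[1,1],V[0,1])),st[i])
pca(cv2.inRange(hsv,(98,120,60),(130,255,255)),44,'blue')
pca(cv2.inRange(hsv,(0,170,120),(5,255,255))|cv2.inRange(hsv,(172,170,120),(180,255,255)),14,'red')
pca(cv2.inRange(hsv,(45,100,60),(85,255,255)),12,'green')
E
```

```text
time_s: 23.87
eef_pos: [520.7, 63.5, 62.0]
tcp_rot: [1.0, -0.012, -0.0, -0.0]
ft_force: [0.4, 0.0, 0.0]
width: 60.3
time_s: 24.45
eef_pos: [520.3, 63.5, 182.2]
tcp_rot: [1.0, -0.012, 0.0, -0.0]
ft_force: [-0.6, -0.2, -0.2]
width: 60.0
[520.31969693  63.52839183 182.19026659] [ 9.99926555e-01 -1.21182356e-02  1.74769433e-04 -4.92174115e-05] 24.45
628 [521.03767723  66.63481852  88.34159908] [ 13.92394086 263.75623318] bar 94.35480413806827
blue [755.28634613 105.84069192] 97.9835641082348 [ 549   63   91  143 4034]
red [554.03959138  62.08927252] 178.59370261392314 [340 180  15   3  45]
green [560.20148755  71.56325842] 113.61721305118294 [344 162  16  21 210]
```

View pics/w12.png

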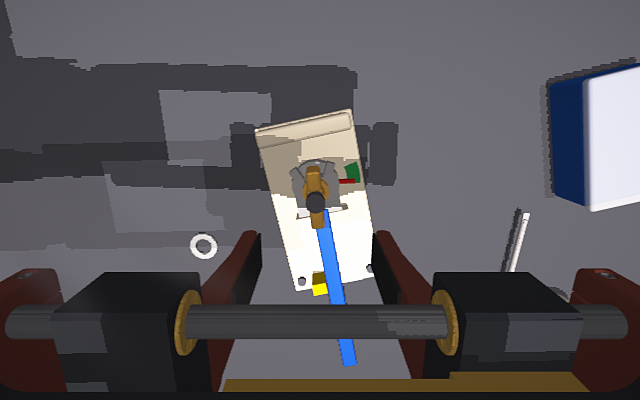

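Run:
```python
from h import *
p=np.load('w12.npy');cv2.imwrite('pics/w12z.png',cv2.resize(p[100:300,235:395],None,fx=3,fy=3,interpolation=cv2.INTER_CUBIC)[:,:,::-1])
s=sense();C=cam('wrist',s)
m=cv2.inRange(cv2.cvtColor(p,cv2.COLOR_RGB2HSV),(98,120,60),(130,255,255));m[:,:300]=0;m[:,370:]=0;m[:195]=0
v,u=np.nonzero(m);L=[];
for r in list(range(230,300,5))+list(range(345,360,5)):
    c=u[v==r]; 
    if len(c): L.append(ray(C,(c.mean(),r),44)[:2])
L=np.array(L);k=np.polyfit(L[:,1],L[:,0],1);print('handle ang',90-np.degrees(np.arctan(k[0])),'x at y=63:',np.polyval(k,63),'head end row',v.min(),ray(C,(u[v==v.min()].mean(),v.min()),44))
```

```text
handle ang 99.34601754813868 x at y=63: 520.0071001928312 head end row 209 [529.28794579  41.8690911   44.        ]
```

View pics/w12z.png

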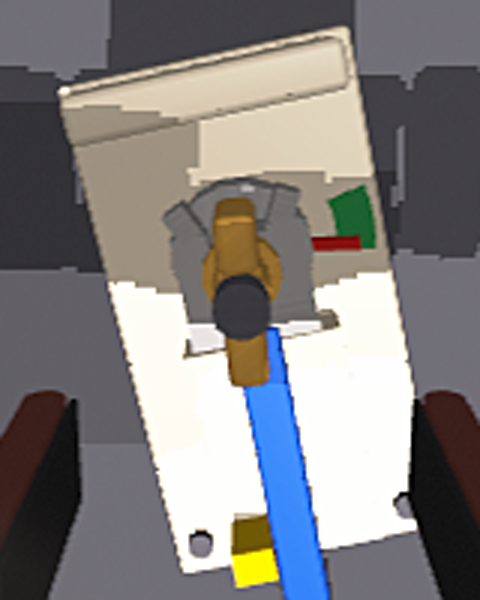

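Run:
```python
from h import *
s=sense();p,d=capture('wrist');C=cam('wrist',s);P=cloud(C,d)
hsv=cv2.cvtColor(p,cv2.COLOR_RGB2HSV);m=cv2.inRange(hsv,(0,150,90),(6,255,255))|cv2.inRange(hsv,(172,150,90),(180,255,255));m[:,:330]=0;m[:,365:]=0;m[:160]=0;m[200:]=0
g=cv2.inRange(hsv,(45,100,60),(85,255,255));g[:,:330]=0;g[:,370:]=0;g[200:]=0
r=P[m>0];print('red',len(r),np.nanmedian(r,0),'green',np.nanmedian(P[g>0],0),'bench',np.nanmedian(P[100:110,200:230].reshape(-1,3),0))
zr=np.nanmedian(r,0)[2]
G=np.array([ray(C,(u,v),12) for v,u in zip(*np.nonzero(g))])
ax=np.array([521,66.])  # axis as seen in this view (biased)
for a in ([521,63],[521,64.5],[521,66]):
    A=np.array(a);an=lambda q:np.degrees(np.arctan2(q[:,1]-A[1],q[:,0]-A[0]))
    for z in (18,zr):
        W=np.array([ray(C,(u,v),z) for v,u in zip(*np.nonzero(m))]);print(a,z.__round__(1),'ptr',an(W).mean().round(1),'band',an(G).min().round(1),an(G).max().round(1))
```

```text
red 72 [553.45850063  63.40376678  18.27338223] green [560.30575993  71.61490798  12.34224825] bench [418.59772427 142.16077314  -0.74186149]
[521, 63] 18 ptr 0.4 band -3.3 25.6
[521, 63] 18.3 ptr 0.5 band -3.3 25.6
[521, 64.5] 18 ptr -2.3 band -5.3 23.3
[521, 64.5] 18.3 ptr -2.2 band -5.3 23.3
[521, 66] 18 ptr -5.0 band -7.3 21.2
[521, 66] 18.3 ptr -4.9 band -7.3 21.2
```

The pointer measures 0.19 rad from mid-band, inside its 0.25 limit. Handing in.

```bash
python3 -c "
from cell import job,sense
print(job.job_done());print(sense()['time_s'])"
```

```text
the job is handed in; nothing more can be done
None
the job is handed in; nothing more can be done
```

The spindle is locked and I've handed the job in at about 25 s. The system gave no verdict. I slid the spanner along the ledge onto the flats until it stopped (about 8 N), let go, then turned the wing nut clockwise until it came up tight.

Last checks:
- **Nut:** it took about 0.67 N m before slipping in the pads, well above its 0.15 N m drag. The bar angle puts it at about 1.5 rad, which is tight.
- **Spindle:** the final reading is about 0.19 rad clockwise, inside the 0.25 limit but close to the edge of the green band. A rougher first estimate gave 0.21, and your stated give is 0.17.
- **Spanner:** the handle is against the yellow stop, the jaw looks fully home, and the handle is within about 0.03 rad of the stand's y axis. I checked that it was level while I held it and rested it on the ledge, but did not measure flatness again after tightening.
- **Robot:** the gripper was open, about 180 mm up and touching nothing.
- **Rack:** I never went near the tubes, but I did not measure the rack's position at the end.

Early on, the wrist camera and the top camera disagreed by 9 mm on where the stand was. The wrist picture had been taken before the arm settled, and a second, settled view cut that to about 5 mm. I used the wrist position, and the later close-up views and the fit of the jaw agreed with it.

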